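Unlock the spring slide and hold it at the mark

ROBOT

A 6-joint arm with a two-finger parallel gripper is mounted at the origin on a cart in front of the work surface, level with it; the furniture and walls round the work are solid. World frame = base frame: x ahead of the robot, y to its left, z up, the work surface at z = 0. Lengths are in m, angles in degrees, forces in N, time in s.
With the tool pointing down it reaches from about 0.3 to 0.75 m from the base axis. Payload 8.5 kg.
Tool frame: the origin (TCP) lies at the very end of the fingers, on their centre line; the grasp point (between the pads) lies 19 mm behind it; z points along the fingers, y is the line along which they close (so a half turn about z gives the same grasp; the last joint's range is limited). The gripper opens to 85 mm and grips with 20 to 120 N. Pads are 22 mm wide; open, the fingers measure 114 mm over their backs; the gripper's body (76 mm by 85 mm) begins 54 mm behind the grasp point. The pads swing forward as they close: fully open they stand 13 mm farther back than shut.
Start: joints at [-89.341, 21.807, 74.336, -0, 83.858, -12.336], TCP at [0.124, -0.536, 0.231] pointing down, gripper open.
Joint ranges: [-178.18, 178.18], [-50.72, 133.34], [12.68, 142.11], [-81.47, 261.47], [9.98, 163.14], [-165.26, 165.26]. Speed limits (degrees/s): [136.94, 136.94, 180, 180, 180, 180].

INTERFACE

Orientations are given as a 3x3 rotation matrix whose columns are the frame's x, y, z axes.
In Python, from rig import env gives the robot as it stands.
- The arm moves only by the tool move_arm, never from a script. Its argument "plan" is a list of rows, each a list of 7 numbers: the turn, a rotation vector about the tool's x, y, z in degrees, then the shift along the tool's x, y, z in cm, then the gripper command: -1 is shut, 1 is fully open, values between are in proportion. In form: [[ax, ay, az, tx, ty, tz, jaw], ...]. A call has 1 to 5 rows; each row is the pose to reach, as a shift and turn from the pose commanded when the call began, along the tool's axes at that moment; what a row does not reach only later rows make up. A row lasts 1/10 s, in which the tool goes at most 50 mm and 8.59 degrees, less where a joint would pass 70% of its speed; a pose out of reach is approached as far as the arm can. A call with a gripper value outside its range is refused whole. The fingers move at their own pace and stop on an object; "squeeze" is the grip in N (left out, the last holds). Time passes only in rows, so rows that repeat a pose let the fingers close. It gives the time, the measured TCP pose, the force, the opening and the grip force at its end, in the units of the state.
- env.observe(): the state, without advancing time (a new reading comes with each control period).
- env.get_image(name): name is "scene" or "side" or "wrist"; returns a dict with "color" (384x512x3 uint8, red, green, blue), "fov_y" (degrees; the focal length in pixels is half the picture's height over the tangent of half this angle, whatever the lens; pixels are square), "cx", "cy" (the principal point, pixels), "distortion" ([k1, k2, p1, p2, k3] as OpenCV has them; the pictures are not rectified), "R" (3x3) and "t" (3): a world point X has camera coordinates R X + t. Camera axes: x right, y down, z forward; pixel columns grow to the right and rows downward; lengths in m; the calibration is good to about 2 mm. A picture is of the moment at which its call begins. There is no depth.
- env.close_job(): hands the job in; it is judged then, once.
Trained networks look in a picture, given as the dict that the camera call returned (one of the last four; its "shot" number tells which), for a name from the list of things; names that differ only in an ending like _2 or _b are one class to them, and where a whole thing is asked for, a point or a joint stands for the part that bears it (a point fixed in the world has none). Each returns a list of dicts, best first, with "conf" (0 to 1); they miss things now and then, are a little off and sometimes report something else, mostly with a low value. They report only what shows in the picture. A call takes as long as a camera call.
- env.outline_of(target, picture): "mask" (384x512 bool, what is visible of it) and "bbox" ([centre column, centre row, width, height] in pixels, round what is visible of it).
- env.tip_of(target, picture): "pixel" ([column, row] in pixels: a listed point, or the origin of a listed thing).
The state is a dict: "time_s": time; "q": joint angles; "qvel": joint speeds; "joint_efforts": joint torques, N m; "position": TCP position; "tool_rot": TCP orientation; "ft_force": force on the tool from outside, world axes, zero at the start; "wrist_torque": the same for the moment, N m; "grip_width": finger opening in m; "gripper_force": force on a finger pad.
Only numpy, scipy, OpenCV 4.12 (cv2) and the standard library are available. Lean on these libraries where they do the work, as an engineer would, in place of code of your own. Each camera call takes 0.05 s, during which the arm holds its last target. There are 200 camera calls.

TASK

Get the drawer-closer test rig ready for a reading: lift the locking link up off its two pins and set it down flat in the grey tray without dropping it. Then pull the spring-loaded carriage out towards you by its bar handle until its pointer stands level with the index mark clamped beside it, and keep it there: the program finishes while the gripper is still holding the carriage at the mark against its spring. Leave the mark and everything else on the bench where they are.

Things in the scene. Friction and masses are not known exactly. Their poses are not given: they have to be found in the camera images.
- rig: Test rig, fixed: plywood base 340x140x18 mm. Origin: centre of its underside, on the bench. -x = the way the carriage pulls out (roughly towards the robot), y across, z up. On y = 0, in mm: carriage 88x76, top z 48, x -60..28 when home; metal block x 40..88, top z 48; spring tube to x 167. Two upright pins 10 thick, tops z 74: one on the carriage (x 8 when home), one on the block (x 64).
- link: Locking link, loose, about 0.12 kg: steel plate 90(x)x34x8 mm, two 16 mm holes 56 mm apart along x, lying over the rig's two pins (3 mm play); upright dark tab in the middle to take it by, 30 mm along x, 10 mm thick along y, 8 to 53 mm above the underside. Origin: centre of the plate's underside. At the start it is at x 36, y 0, z 48 mm of the rig, same axes; it must rise 26 mm to clear the pins.
- tray: Shallow open grey tray, fixed, 190 (x) x 160 (y) x 24 mm outside, walls and floor 5 mm thick. Origin: centre of its underside, on the bench.
- pull_bar (a point): The carriage's handle: level steel bar 12 mm thick, 110 mm long along its y (across the slide), on two posts at y = +-32 mm. This point: middle of the bar, 95 mm above the bench, 47 mm over the carriage's top; at x -47, y 0 mm of the rig when home; travels with the carriage. Between the posts it can be pinched from above; the carriage's pin stands 55 mm behind it (top 21 mm lower).
- carriage (a joint): How far the carriage is pulled out along the rig's -x, m: 0 home, 0.10 end stop. A spring always draws it home: about 6 N at 0, rising 0.7 N per cm to 13 N at 0.10. With the link on it can move only about 6 mm.
- pointer (a point): Tip of the small dark pointer on the carriage's right side (-y of the rig), 38 mm above the bench; x -12 mm of the rig when home; always 35 mm behind (+x) the bar handle's middle and 55.5 mm beside it. Axes as the rig's.
- mark_blade (a point): The index mark: small dark saddle with a thin upright blade, 6 mm wide, pointed top 60 mm above the bench, clamped on the scale along the rig's right side (-y), 45 to 90 mm out from the pointer's home. This point: middle of the blade, 38 mm above the bench, 7.5 mm beside the pointer's path. Axes as the rig's: pointer and mark are level when their x in the rig's frame is the same.
- mark (a joint): Where the mark is clamped, m: the value of joint carriage at which the pointer stands level with it.
- chisel: Wooden-handled chisel 238 mm long, a bystander lying between rig and tray. Origin: under its middle.
- spring_clamp: Black spring clamp 142 x 97 x 20 mm lying flat, a bystander at the left. Origin: under its middle.
- screwdriver_red: Red screwdriver 202 mm long, a bystander at the right. Origin: under its middle.

How it is judged:
By the outcome, as a careful person would: the job done as asked, in the order asked, and still so for the second after the job is handed in, while the arm keeps its last pose, push and grip.
It also fails if it takes over 53 s, if anything falls off the work surface, if the arm or the gripper's body presses on something with over 40 N, if the wrist force passes 120 N, or if a joint passes its speed limit or range.

## Working session

There is one attempt and no reset: what is moved stays moved. The work goes in short steps, Python scripts to look and compute and a tool call to move; the robot and the scene stay as the last step left them, time stands still between calls to the robot, and variables do not carry over. Pictures are saved under pics/ and viewed, at most 10 in all, crops included, and the job is handed in when it is done.

Besides the shell and the picture viewer there is one more tool, called after ">>>" as a command line: name --pt "numbers of a row" for each row, then --argument value for the rest. move_arm: Moves the arm, as the interface text tells. Its arguments: {"type":"object","properties":{"plan":{"type":"array"},"squeeze":{"type":"number"}},"required":["plan"]}

```bash
mkdir -p pics; ls; cat > h.py <<'E'
import numpy as np, cv2
from rig import env
def K(p):
    f=192/np.tan(np.radians(p["fov_y"])/2)
    return np.array([[f,0,p["cx"]],[0,f,p["cy"]],[0,0,1]])
def ray(p,px):
    u=cv2.undistortPoints(np.array([[px]],float),K(p),np.array(p["distortion"],float))[0,0]
    R=np.array(p["R"]);t=np.array(p["t"]);return -R.T@t, R.T@np.array([u[0],u[1],1])
def onz(p,px,z):
    c,d=ray(p,px);return c+d*(z-c[2])/d[2]
def proj(p,X):
    R=np.array(p["R"]);t=np.array(p["t"],float)
    return cv2.projectPoints(np.atleast_2d(np.array(X,float)),cv2.Rodrigues(R)[0],t,K(p),np.array(p["distortion"],float))[0][:,0]
def tri(rs):
    A=np.zeros((3,3));b=np.zeros(3)
    for c,d in rs:
        d=d/np.linalg.norm(d);M=np.eye(3)-np.outer(d,d);A+=M;b+=M@c
    return np.linalg.solve(A,b)
def save(p,n): cv2.imwrite("pics/"+n,p["color"][:,:,::-1])
E
python3 - <<'E'
from h import *
Z={"rig":0,"link":.048,"tray":0,"pull_bar":.095,"pointer":.038,"mark_blade":.038,"chisel":0,"screwdriver_red":0,"spring_clamp":0}
P={n:env.get_image(n) for n in("scene","side")}
w=env.get_image("wrist");save(w,"w0.png")
for n,p in P.items():
    save(p,n+"0.png"); print(n,(-np.array(p["R"]).T@p["t"]).round(3))
    for k,z in Z.items():
        r=env.tip_of(k,p)
        for a in r[:2]: print(k,np.round(a["pixel"],1),round(a["conf"],2),onz(p,a["pixel"],z).round(4))
im=np.hstack([p["color"] for p in P.values()])[:,:,::-1]
cv2.imwrite("pics/both.png",cv2.resize(im,(800,300)))
print(env.observe())
E
```

```text
pics
scene [-0.331  0.514  0.681]
rig [295.8 194.4] 0.97 [ 0.5819 -0.167   0.    ]
rig [309.2 180.5] 0.38 [ 0.6459 -0.2744  0.    ]
tray [193.4 227.3] 0.79 [0.5619 0.2371 0.    ]
pull_bar [307.9 180. ] 0.81 [ 0.5145 -0.1625  0.095 ]
pull_bar [350.  183.9] 0.49 [ 0.4278 -0.2754  0.095 ]
pointer [308.9 183.9] 0.87 [ 0.5709 -0.2141  0.038 ]
chisel [258.5 215.1] 0.59 [0.5275 0.0202 0.    ]
screwdriver_red [350.8 182.6] 0.41 [ 0.5574 -0.4133  0.    ]
spring_clamp [134.3 269.2] 0.91 [0.4537 0.4488 0.    ]
side [ 0.351 -1.336  0.61 ]
rig [286.4 243.6] 0.87 [ 0.5903 -0.166   0.    ]
link [291.1 228.5] 0.77 [ 0.602  -0.1646  0.048 ]
tray [264.4 194.3] 0.58 [0.5789 0.238  0.    ]
pull_bar [270.1 214.8] 0.65 [ 0.5382 -0.1688  0.095 ]
pull_bar [283.  244.4] 0.58 [ 0.5439 -0.3518  0.095 ]
pointer [284.5 241.6] 0.85 [ 0.5723 -0.2265  0.038 ]
mark_blade [264.7 245.2] 0.59 [ 0.5145 -0.2438  0.038 ]
mark_blade [284.9 239.6] 0.42 [ 0.5755 -0.2143  0.038 ]
chisel [260.7 220.6] 0.73 [0.5353 0.0018 0.    ]
chisel [267.4 244. ] 0.5 [ 0.5342 -0.1642  0.    ]
screwdriver_red [294.6 293.5] 0.94 [ 0.5638 -0.4
[... 178 characters left out ...]
3059e+01, -1.23384266e+01]), 'qvel': array([-0.06215318, -0.03448643,  0.05335208,  0.00574429, -0.00511551,
       -0.04937349]), 'joint_efforts': array([ 4.16327210e-03, -4.48323083e+01, -2.31458974e+01, -8.11436917e-05,
        4.12770751e-04,  1.05839007e-06]), 'position': array([ 0.12368355, -0.53589873,  0.23134736]), 'tool_rot': array([[ 9.74373193e-01,  2.24937504e-01, -1.50704868e-05],
       [ 2.24937504e-01, -9.74373192e-01, -4.44936996e-05],
       [-2.46925801e-05,  3.99635504e-05, -9.99999999e-01]]), 'ft_force': array([-0.03781112, -0.20697971, -0.37138281]), 'wrist_torque': array([ 0.02483422, -0.03569698,  0.04124194]), 'gripper_force': 0.0, 'grip_width': 0.08512377094056814}
```

View pics/both.png

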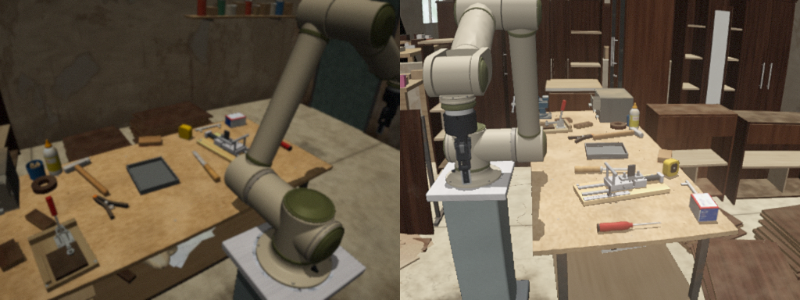

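The scene view (left) is partly blocked by the arm. The side view shows the rig near full-res pixel (286,240), the tray at (264,194) and the screwdriver at (295,293). I'll move the wrist camera above the rig.

>>> move_arm --pt "0 0 0 0 0 -5 1" --pt "0 0 0 4 -2 -9 1" --pt "0 0 0 8 -5 -12 1" --pt "0 0 0 12 -8 -12 1" --pt "0 0 0 16 -11 -12 1"

```text
time_s: 1.55
position: [0.2455, -0.4037, 0.352]
tool_rot: [[0.975, 0.224, 0.001], [0.224, -0.975, -0.003], [0.0, 0.003, -1.0]]
ft_force: [1.2, -0.7, -0.5]
grip_width: 0.0854
gripper_force: 0.0
```

>>> move_arm --pt "0 0 0 4 -3 0 1" --pt "0 0 0 8 -6 0 1" --pt "0 0 0 12 -9 0 1" --pt "0 0 0 16 -12 0 1" --pt "0 0 0 20 -15 0 1"

```text
time_s: 2.05
position: [0.4067, -0.2118, 0.351]
tool_rot: [[0.974, 0.225, 0.0], [0.225, -0.974, -0.0], [0.0, 0.001, -1.0]]
ft_force: [0.8, -0.6, -0.3]
grip_width: 0.0854
gripper_force: 0.0
```

```bash
cat > look.py <<'E'
from h import *
import sys
Z={"rig":0,"link":.048,"tray":0,"pull_bar":.095,"pointer":.038,"mark_blade":.038,"chisel":0,"screwdriver_red":0}
o=env.observe();print(o["time_s"],o["position"].round(4),o["tool_rot"].round(3).tolist())
p=env.get_image("wrist");save(p,sys.argv[1]);print((-np.array(p["R"]).T@p["t"]).round(3),np.array(p["R"]).round(2).tolist())
for k,z in Z.items():
    for a in env.tip_of(k,p)[:2]: print(k,np.round(a["pixel"],1),round(a["conf"],2),onz(p,a["pixel"],z).round(4))
E
python3 look.py w1.png
```

```text
2.05 [ 0.4067 -0.2118  0.351 ] [[0.974, 0.225, 0.0], [0.225, -0.974, -0.0], [0.0, 0.001, -1.0]]
[ 0.483 -0.195  0.493] [[0.22, -0.97, 0.0], [-0.93, -0.21, 0.3], [-0.29, -0.07, -0.95]]
rig [251.   24.6] 0.78 [ 0.5811 -0.1662  0.    ]
pull_bar [252.3  50. ] 0.89 [ 0.5354 -0.1793  0.095 ]
pointer [294.3  27.6] 0.78 [ 0.583  -0.2253  0.038 ]
mark_blade [294.8  77.2] 0.66 [ 0.5221 -0.2419  0.038 ]
chisel [128.   32.3] 0.9 [ 0.5331  0.0068 -0.    ]
screwdriver_red [414.2  82.2] 0.87 [ 0.5618 -0.4249 -0.    ]
```

View pics/w1.png

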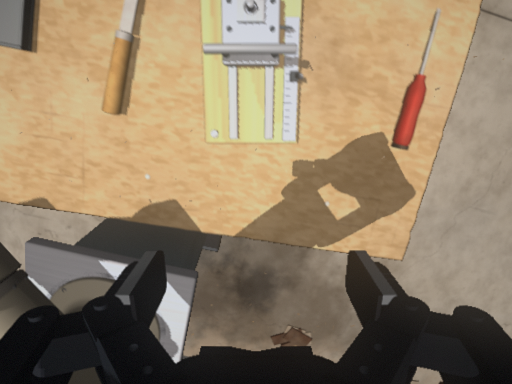

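The wrist view shows the bar handle at (252,50), the pointer and mark at about (295,27) and (295,77), and the rig running off the top edge. The rig axis is nearly aligned with the tool. I'll go forward to see all of it.

>>> move_arm --pt "0 0 0 4 0 0 1" --pt "0 0 0 8 0 0 1" --pt "0 0 0 12 -0.5 0 1" --pt "0 0 0 15 -1 0 1" --pt "0 0 0 15 -1 0 1"

```text
time_s: 3.0
position: [0.5516, -0.17, 0.3493]
tool_rot: [[0.974, 0.226, -0.001], [0.226, -0.974, 0.001], [-0.001, -0.001, -1.0]]
ft_force: [-0.6, 0.4, 0.0]
grip_width: 0.0858
gripper_force: 0.0
```

```bash
python3 look.py w2.png
```

```text
3.0 [ 0.5516 -0.17    0.3493] [[0.974, 0.226, -0.001], [0.226, -0.974, 0.001], [-0.001, -0.001, -1.0]]
[ 0.628 -0.153  0.492] [[0.23, -0.97, -0.0], [-0.93, -0.22, 0.3], [-0.29, -0.07, -0.95]]
link [257.6 105.2] 0.94 [ 0.6186 -0.1579  0.048 ]
tray [10.3 82. ] 0.84 [0.5706 0.2243 0.    ]
pull_bar [258.1 173. ] 0.6 [ 0.5366 -0.1774  0.095 ]
pointer [296.3 140.5] 0.94 [ 0.583  -0.2237  0.038 ]
mark_blade [298.6 183.3] 0.48 [ 0.5218 -0.2439  0.038 ]
chisel [142.2 136.4] 0.58 [0.5314 0.0079 0.    ]
screwdriver_red [407.8 180. ] 0.58 [ 0.5594 -0.4261  0.    ]
```

View pics/w2.png

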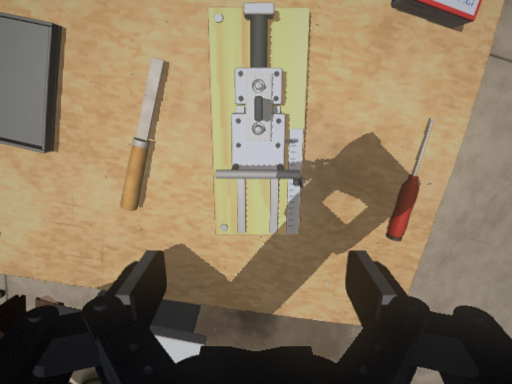

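The rig is now fully in view: base corners at (210,8), (308,8), (216,235) and (299,235), link tab near (262,105), mark near (298,183). I'll fit the rig pose from these.

```bash
cat > fit.py <<'E'
from h import *
from scipy.optimize import least_squares
p=env.get_image("wrist")
def tip(k,p):
    r=env.tip_of(k,p); return np.array(r[0]["pixel"]) if r and r[0]["conf"]>.4 else None
X=[];U=[]
for k,x in {"link":[.036,0,.048],"pull_bar":[-.047,0,.095],"pointer":[-.012,-.0555,.038],"rig":[0,0,0]}.items():
    u=tip(k,p)
    if u is not None: X.append(x);U.append(u);print(k,u.round(1))
for x,u in [((.17,.07,.018),(210,8)),((.17,-.07,.018),(308,8)),((-.17,.07,.018),(216,235)),((-.17,-.07,.018),(299,235))]: X.append(x);U.append(u)
X=np.array(X);U=np.array(U)
def W(v,X):
    c,s=np.cos(v[2]),np.sin(v[2]);return X@np.array([[c,-s,0],[s,c,0],[0,0,1]]).T+[v[0],v[1],0]
r=least_squares(lambda v:(proj(p,W(v,X))-U).ravel(),[.58,-.167,.23],loss="soft_l1")
v=r.x;print(v[:2].round(4),np.degrees(v[2]).round(2));print((proj(p,W(v,X))-U).round(1).tolist())
print("link",W(v,np.array([[.036,0,.048]])).round(4),"bar",W(v,np.array([[-.047,0,.095]])).round(4))
for q in [p]+[env.get_image(n) for n in("scene","side")]:
    for a in env.outline_of("tray",q)[:1]:
        ys,xs=np.nonzero(a["mask"]);box=cv2.convexHull(np.c_[xs,ys].astype(np.float32))[:,0]
        P=np.array([onz(q,b,.024) for b in box])[:,:2];print(a["conf"],cv2.minAreaRect((P*1000).astype(np.float32)),xs.min(),xs.max(),ys.min())
np.save("rig.npy",v)
E
python3 fit.py
```

```text
link [259.3 102. ]
pull_bar [255.9 171. ]
pointer [293.1 140.3]
rig [258.  125.8]
[ 0.5801 -0.1678] 12.7
[[-1.4, 4.3], [1.9, 1.8], [2.8, 0.2], [-0.5, 3.6], [-2.8, -2.5], [1.4, -1.9], [-1.1, -0.8], [0.1, -0.5]]
link [[ 0.6152 -0.1599  0.048 ]] bar [[ 0.5343 -0.1781  0.095 ]]
0.62 ((571.7158203125, 179.83193969726562), (92.44568634033203, 189.78549194335938), 89.72998809814453) 0 61 12
0.84 ((554.910888671875, 236.1314239501953), (217.21920776367188, 171.5123291015625), 1.4014778137207031) 162 228 200
0.8 ((570.23779296875, 204.97535705566406), (207.08180236816406, 193.3809051513672), 87.14506530761719) 237 291 182
```

>>> move_arm --pt "0 0 0 3 0.4 3 1" --pt "0 0 0 6.6 0.4 7 1" --pt "0 0 0 6.6 0.4 11 1" --pt "0 0 0 6.6 0.4 15 1" --pt "0 0 0 6.6 0.4 15 1"

```text
time_s: 4.45
position: [0.613, -0.1582, 0.1952]
tool_rot: [[0.974, 0.225, -0.01], [0.225, -0.974, 0.005], [-0.009, -0.007, -1.0]]
ft_force: [0.7, -0.6, -0.4]
grip_width: 0.0854
gripper_force: 0.0
```

```bash
python3 look.py w3.png; python3 - <<'E'
from h import *
v=np.load("rig.npy");print(v)
p=env.get_image("wrist")
for a in env.outline_of("link",p)[:1]: print(a["conf"],a["bbox"])
E
```

```text
4.45 [ 0.613  -0.1582  0.1952] [[0.974, 0.225, -0.01], [0.225, -0.974, 0.005], [-0.009, -0.007, -1.0]]
[ 0.691 -0.142  0.337] [[0.22, -0.97, -0.01], [-0.93, -0.22, 0.31], [-0.3, -0.06, -0.95]]
rig [259.1 198.1] 0.8 [ 0.5815 -0.1691  0.    ]
link [257.4 179.4] 0.86 [ 0.6151 -0.1594  0.048 ]
pull_bar [252.8 280.5] 0.82 [ 0.5351 -0.1738  0.095 ]
pointer [310.4 220. ] 0.72 [ 0.5826 -0.2232  0.038 ]
mark_blade [101.  205.7] 0.63 [ 0.5486 -0.0085  0.038 ]
mark_blade [311.8 272.3] 0.49 [ 0.5233 -0.242   0.038 ]
chisel [102.3 206.1] 0.86 [0.5304 0.0069 0.    ]
chisel [310.2 218.7] 0.18 [ 0.5704 -0.2328  0.    ]
screwdriver_red [455.9 259.5] 0.62 [ 0.5585 -0.4265  0.    ]
[ 0.5801275  -0.16778674  0.22159115]
0.59 [254.3, 178.3, 36.8, 95.3]
```

View pics/w3.png

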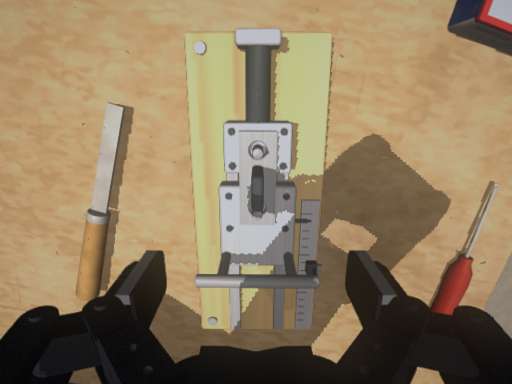

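The tab (257,190) is centred between the fingers, the mark is near (312,268) and the pointer near (303,220). I'll descend and grasp the tab.

>>> move_arm --pt "0 0 0 0 0 4 1" --pt "0 0 0 0 0 8 1" --pt "0 0 0 0 0 11 1" --pt "0 0 0 0 0 13.2 1" --pt "0 0 0 0 0 13.2 0"

```text
time_s: 5.5
position: [0.6135, -0.1587, 0.0659]
tool_rot: [[0.974, 0.225, -0.005], [0.225, -0.974, 0.003], [-0.005, -0.004, -1.0]]
ft_force: [-0.8, -0.3, 0.5]
grip_width: 0.073
gripper_force: 0.0
```

>>> move_arm --pt "0 0 0 0 0 0 -1" --pt "0 0 0 0 0 0 -1" --pt "0 0 0 0 0 0 -1" --pt "0 0 0 0 0 0 -1" --pt "0 0 0 0 0 0 -1" --squeeze 50

```text
time_s: 6.0
position: [0.6152, -0.1594, 0.0696]
tool_rot: [[0.974, 0.225, 0.001], [0.225, -0.974, -0.001], [0.001, 0.001, -1.0]]
ft_force: [-0.3, 0.7, 4.2]
grip_width: 0.0091
gripper_force: 52.3
```

>>> move_arm --pt "0 0 0 0 0 -0.8 -1" --pt "0 0 0 0 0 -1.8 -1" --pt "0 0 0 0 0 -3 -1" --pt "0 0 0 0 0 -4.5 -1" --pt "0 0 0 0 0 -6.5 -1"

```text
time_s: 6.5
position: [0.6147, -0.1592, 0.1347]
tool_rot: [[0.974, 0.225, -0.001], [0.225, -0.974, 0.0], [-0.001, -0.0, -1.0]]
ft_force: [0.3, 0.2, -0.7]
grip_width: 0.0093
gripper_force: 51.6
```

>>> move_arm --pt "0 0 0 0 0 -2 -1" --pt "0 0 0 0 0 -3 -1" --pt "0 0 0 0 0 -3 -1"

```text
time_s: 6.8
position: [0.6154, -0.1595, 0.1656]
tool_rot: [[0.974, 0.225, 0.003], [0.225, -0.974, -0.001], [0.003, 0.002, -1.0]]
ft_force: [-0.1, -0.5, -0.4]
grip_width: 0.0093
gripper_force: 51.6
```

```bash
python3 - <<'E'
from h import *
o=env.observe();print(o["time_s"],o["position"].round(4),o["ft_force"],o["grip_width"])
w=env.get_image("wrist");save(w,"w4.png")
R=[]
for n in("scene","side","wrist"):
    p=env.get_image(n)
    for k in("tray","chisel"):
        r=env.tip_of(k,p)
        if r:
            print(n,k,r[0]["conf"],np.round(r[0]["pixel"],1),onz(p,r[0]["pixel"],0).round(4))
            if n!="wrist" and k=="tray":R.append(ray(p,r[0]["pixel"]))
print(tri(R))
E
```

```text
6.8 [ 0.6154 -0.1595  0.1656] [-0.0694192  -0.46365286 -0.35971984] 0.009300715900942176
scene tray 0.79 [196.  228.3] [0.5532 0.2316 0.    ]
scene chisel 0.53 [291.3 154.4] [ 0.8819 -0.346   0.    ]
side tray 0.61 [268.2 196.5] [0.59   0.2147 0.    ]
wrist chisel 0.65 [ 85.5 219.8] [0.5295 0.0074 0.    ]
[ 0.58553669  0.22530436 -0.01246946]
```

View pics/w4.png

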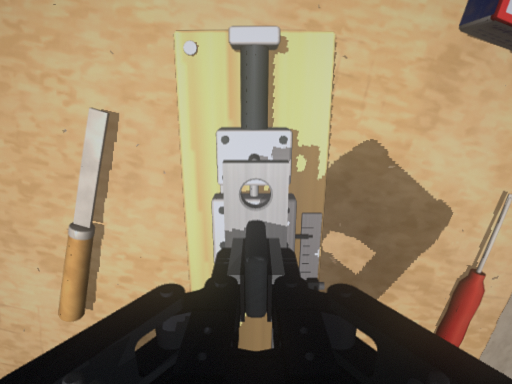

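The link is off its pins, hanging by the tab and gripped squarely. Now I'll carry it over to the tray.

>>> move_arm --pt "0 0 0 0 -2 -1 -1" --pt "0 0 0 0.5 -6 -2 -1" --pt "0 0 0 1 -10 -2 -1" --pt "0 0 0 1.5 -14 -2 -1" --pt "0 0 0 2 -18 -2 -1"

```text
time_s: 7.8
position: [0.5932, 0.023, 0.1845]
tool_rot: [[0.974, 0.225, 0.001], [0.225, -0.974, 0.0], [0.001, 0.0, -1.0]]
ft_force: [0.9, 0.2, -0.8]
grip_width: 0.009
gripper_force: 51.6
```

>>> move_arm --pt "0 0 0 0.5 -4 0 -1" --pt "0 0 0 1 -8 0 -1" --pt "0 0 0 1.5 -12 0 -1" --pt "0 0 0 2 -15 0 -1" --pt "0 0 0 2 -15 0 -1"

```text
time_s: 8.3
position: [0.5784, 0.1755, 0.1844]
tool_rot: [[0.973, 0.23, 0.0], [0.23, -0.973, 0.001], [0.001, -0.001, -1.0]]
ft_force: [-0.6, -0.3, -0.9]
grip_width: 0.0091
gripper_force: 51.6
```

```bash
python3 - <<'E'
from h import *
o=env.observe();print(o["time_s"],o["position"].round(4),o["ft_force"],o["grip_width"])
p=env.get_image("wrist");save(p,"w5.png")
for a in env.tip_of("tray",p)[:1]: print(a["conf"],a["pixel"],onz(p,a["pixel"],0).round(4))
for a in env.outline_of("tray",p)[:1]:
    ys,xs=np.nonzero(a["mask"]);box=cv2.convexHull(np.c_[xs,ys].astype(np.float32))[:,0]
    P=np.array([onz(p,b,.024) for b in box])[:,:2];print(a["conf"],cv2.minAreaRect((P*1000).astype(np.float32)),a["bbox"])
E
```

```text
8.3 [0.5784 0.1755 0.1844] [-0.56124689 -0.29110124 -0.88944593] 0.009118165922318483
0.57 [209.1, 169.1] [0.5719 0.2244 0.    ]
0.82 ((573.0296630859375, 228.5960693359375), (159.61219787597656, 189.37890625), 89.68528747558594) [209.9, 158.0, 186.1, 204.8]
```

View pics/w5.png

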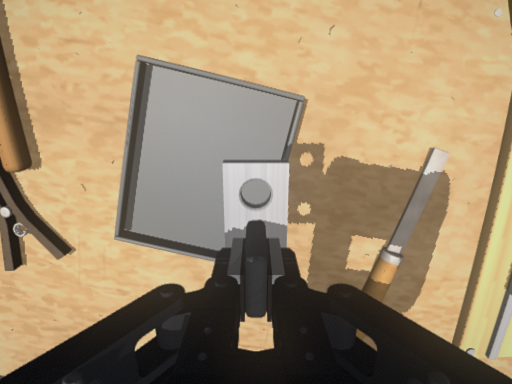

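The tray spans about (117–305, 57–265) and is nearly empty below and left of the link. Its centre is at (0.573, 0.229). I'll centre the link over it and descend.

>>> move_arm --pt "0 0 0 0.4 -3 1 -1" --pt "0 0 0 0.7 -5.3 4 -1" --pt "0 0 0 0.7 -5.3 8 -1" --pt "0 0 0 0.7 -5.3 12 -1" --pt "0 0 0 0.7 -5.3 14.5 -1"

```text
time_s: 8.95
position: [0.5737, 0.2233, 0.0361]
tool_rot: [[0.975, 0.223, -0.003], [0.223, -0.975, -0.001], [-0.003, -0.0, -1.0]]
ft_force: [0.7, -0.5, -0.6]
grip_width: 0.0092
gripper_force: 51.6
```

>>> move_arm --pt "0 0 0 0 0 0 -1" --pt "0 0 0 0 0 0.3 -1" --pt "0 0 0 0 0 0.6 -1" --pt "0 0 0 0 0 0.8 -1" --pt "0 0 0 0 0 0.8 -1"

```text
time_s: 9.45
position: [0.5749, 0.2245, 0.0315]
tool_rot: [[0.974, 0.225, 0.001], [0.225, -0.974, 0.0], [0.001, 0.0, -1.0]]
ft_force: [0.2, 0.4, -0.3]
grip_width: 0.0091
gripper_force: 51.6
```

>>> move_arm --pt "0 0 0 0 0 0.15 -1" --pt "0 0 0 0 0 0.3 -1" --pt "0 0 0 0 0 0.3 -1"

```text
time_s: 9.75
position: [0.5745, 0.2245, 0.0276]
tool_rot: [[0.974, 0.225, -0.0], [0.225, -0.974, -0.0], [-0.0, -0.0, -1.0]]
ft_force: [0.1, 0.1, -0.5]
grip_width: 0.0091
gripper_force: 51.6
```

>>> move_arm --pt "0 0 0 0 0 0.1 -1" --pt "0 0 0 0 0 0.2 -1" --pt "0 0 0 0 0 0.2 -1"

```text
time_s: 10.05
position: [0.5746, 0.2246, 0.0267]
tool_rot: [[0.974, 0.225, 0.001], [0.225, -0.974, 0.0], [0.001, 0.0, -1.0]]
ft_force: [-2.9, -1.2, 6.8]
grip_width: 0.0092
gripper_force: 52.7
```

Contact came at the expected height (6.8 N, z 26.7 mm), so I'll release.

>>> move_arm --pt "0 0 0 0 0 -0.1 -0.8" --pt "0 0 0 0 0 -0.1 -0.5" --pt "0 0 0 0 0 -0.1 -0.3" --pt "0 0 0 0 0 -0.1 -0.3" --pt "0 0 0 0 0 -0.1 -0.3"

```text
time_s: 10.55
position: [0.5746, 0.2245, 0.0267]
tool_rot: [[0.974, 0.225, -0.0], [0.225, -0.974, -0.0], [-0.0, 0.0, -1.0]]
ft_force: [0.0, 0.8, -0.1]
grip_width: 0.0299
gripper_force: 0.0
```

>>> move_arm --pt "0 0 0 0 0 -1 -0.3" --pt "0 0 0 0 0 -3 -0.3" --pt "0 0 0 0 0 -6 -0.3" --pt "0 0 0 0 0 -10 0" --pt "0 0 0 0 0 -14 0"

```text
time_s: 11.05
position: [0.5743, 0.2245, 0.1689]
tool_rot: [[0.974, 0.225, -0.0], [0.225, -0.974, 0.0], [-0.0, -0.0, -1.0]]
ft_force: [0.1, 1.1, 0.1]
grip_width: 0.0428
gripper_force: 0.0
```

```bash
python3 look.py w6.png
```

```text
11.05 [0.5743 0.2245 0.1689] [[0.974, 0.225, -0.0], [0.225, -0.974, 0.0], [-0.0, -0.0, -1.0]]
[0.65  0.241 0.311] [[0.22, -0.97, 0.0], [-0.93, -0.21, 0.3], [-0.29, -0.07, -0.95]]
link [254.2 172.4] 0.58 [0.5899 0.2284 0.048 ]
tray [253.  178.1] 0.74 [0.5727 0.2259 0.    ]
chisel [433.6 254.1] 0.97 [0.5324 0.0062 0.    ]
chisel [251.9 178.8] 0.56 [0.5717 0.2268 0.    ]
```

View pics/w6.png

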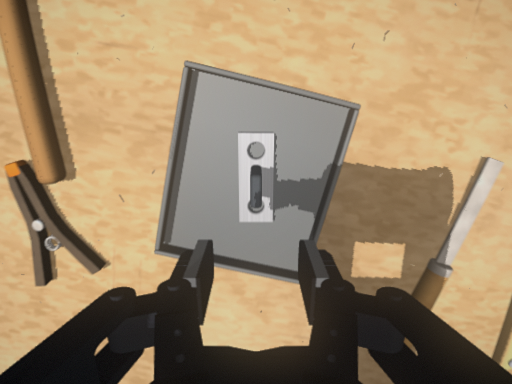

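The link lies flat inside the tray, with its tab upright at (257,185). Next I'll turn the tool 90° on the way to the bar handle, so the camera ends up on the mark's side.

>>> move_arm --pt "0 0 8.5 -1.2 3.6 0 0" --pt "0 0 17 -2.4 7.2 0 0" --pt "0 0 25.5 -3.7 11 0 0" --pt "0 0 34 -5 15 0 0" --pt "0 0 42.5 -6.3 19 0 0"

```text
time_s: 12.0
position: [0.5554, 0.0237, 0.1662]
tool_rot: [[0.867, -0.498, -0.001], [-0.498, -0.867, 0.0], [-0.001, 0.0, -1.0]]
ft_force: [0.4, -0.9, 0.0]
grip_width: 0.043
gripper_force: 0.0
```

```bash
cat > go.py <<'E'
from h import *
import sys
o=env.observe();R=o["tool_rot"];T=np.array(eval(sys.argv[1]))
print(o["time_s"],o["q"].round(1),o["position"].round(4),"cm",(R.T@(T-o["position"])*100).round(2),"toolx yaw",np.degrees(np.arctan2(R[1,0],R[0,0])).round(2))
E
python3 go.py "[.535,-.178,.169]"
```

```text
12.0 [ -9.8  25.6  79.5  -0.   74.9 110.1] [0.5554 0.0237 0.1662] cm [ 8.27 18.51 -0.29] toolx yaw -29.84
```

>>> move_arm --pt "0 0 8.5 1.6 3.7 0 0" --pt "0 0 17 3.3 7.4 0 0" --pt "0 0 25.5 5 11 0 0" --pt "0 0 34 6.6 14.8 0 0" --pt "0 0 42.5 8.3 18.5 0 0"

```text
time_s: 12.5
position: [0.5364, -0.1782, 0.1662]
tool_rot: [[0.303, -0.953, -0.001], [-0.953, -0.303, 0.001], [-0.001, 0.001, -1.0]]
ft_force: [1.2, 0.6, -0.4]
grip_width: 0.0428
gripper_force: 0.0
```

>>> move_arm --pt "0 0 4.9 0 0 0 0" --pt "0 0 4.9 0 0 0 0"

```text
time_s: 12.7
position: [0.5366, -0.1776, 0.166]
tool_rot: [[0.224, -0.975, -0.001], [-0.975, -0.224, 0.001], [-0.001, 0.001, -1.0]]
ft_force: [-1.2, 1.1, 0.3]
grip_width: 0.0427
gripper_force: 0.0
```

```bash
python3 go.py "[.535,-.178,.076]"; python3 look.py w7.png
```

```text
12.7 [-30.3  26.5  78.    0.   75.6 136.7] [ 0.5366 -0.1776  0.166 ] cm [0.01 0.16 9.  ] toolx yaw -77.05
12.7 [ 0.5366 -0.1776  0.166 ] [[0.224, -0.975, -0.001], [-0.975, -0.224, 0.001], [-0.001, 0.001, -1.0]]
[ 0.556 -0.252  0.308] [[-0.97, -0.22, 0.0], [-0.21, 0.93, 0.3], [-0.07, 0.29, -0.95]]
rig [214.6 175.5] 0.55 [ 0.579  -0.1692  0.    ]
tray [224.7 322.3] 0.33 [0.5341 0.006  0.    ]
pull_bar [260.6 208.8] 0.66 [ 0.5347 -0.1778  0.095 ]
pointer [217.9 126. ] 0.65 [ 0.5815 -0.2226  0.038 ]
chisel [227.4 323.9] 0.67 [0.5305 0.0076 0.    ]
```

View pics/w7.png

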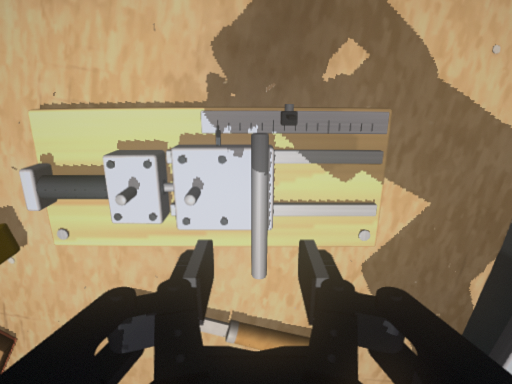

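The bar (260,205) is centred between the fingers. The pointer tip is at (218,127) and the mark at (289,115). I'll descend and pinch.

>>> move_arm --pt "0 0 0 0 0.15 3 0" --pt "0 0 0 0 0.15 6 0" --pt "0 0 0 0 0.15 8.5 0" --pt "0 0 0 0 0.15 9 0" --pt "0 0 0 0 0.15 9 0"

```text
time_s: 13.65
position: [0.5356, -0.1769, 0.0766]
tool_rot: [[0.227, -0.974, -0.001], [-0.974, -0.227, 0.001], [-0.001, 0.001, -1.0]]
ft_force: [0.7, 0.4, 1.0]
grip_width: 0.0431
gripper_force: 0.0
```

>>> move_arm --pt "0 0 0 0 0 0 -1" --pt "0 0 0 0 0 0 -1" --pt "0 0 0 0 0 0 -1" --pt "0 0 0 0 0 0 -1" --squeeze 80

```text
time_s: 14.05
position: [0.5341, -0.1778, 0.0783]
tool_rot: [[0.227, -0.974, -0.003], [-0.974, -0.227, -0.002], [0.001, 0.003, -1.0]]
ft_force: [-11.4, -3.2, 8.9]
grip_width: 0.0093
gripper_force: 78.1
```

```bash
cat > mk.py <<'E'
from h import *
import sys
o=env.observe();print(o["time_s"],o["position"].round(4),o["ft_force"].round(1),o["grip_width"])
p=env.get_image("wrist");save(p,sys.argv[1])
c,s=np.cos(.2217),np.sin(.2217);e=np.array([c,s,0]);n=np.array([-s,c,0])
Q={}
for k in("pointer","mark_blade","pull_bar"):
    for a in env.tip_of(k,p)[:2]:
        X=onz(p,a["pixel"],.095 if k=="pull_bar" else .038);Q.setdefault(k,X);print(k,round(a["conf"],2),np.round(a["pixel"],1),X.round(4),"rig-ish",(e@X).round(4),(n@X).round(4))
for k in("mark","pointer"):
    for a in env.outline_of(k,p)[:1]: print(k,a["conf"],a["bbox"])
E
python3 mk.py w8.png
```

```text
14.05 [ 0.5341 -0.1778  0.0783] [-11.4  -3.2   8.9] 0.009303973069937993
pointer 0.59 [196.2 136. ] [ 0.582 -0.224  0.038] rig-ish 0.5185 -0.3465
mark_blade 0.88 [301.4 121.1] [ 0.5247 -0.246   0.038 ] rig-ish 0.4578 -0.3553
pull_bar 0.68 [255.1 274.5] [ 0.536  -0.1767  0.095 ] rig-ish 0.484 -0.2902
mark 0.92 [302.0, 123.3, 28.0, 31.1]
pointer 0.94 [198.8, 245.4, 160.3, 212.1]
```

>>> move_arm --pt "0 0 0 0 0.5 0 -1" --pt "0 0 0 0 1.2 0 -1" --pt "0 0 0 0 2 0 -1" --pt "0 0 0 0 2.5 0 -1" --pt "0 0 0 0 2.5 0 -1"

```text
time_s: 14.85
position: [0.5126, -0.1827, 0.0783]
tool_rot: [[0.226, -0.974, 0.005], [-0.974, -0.226, -0.001], [0.002, -0.005, -1.0]]
ft_force: [6.5, 4.8, 2.0]
grip_width: 0.0093
gripper_force: 78.3
```

>>> move_arm --pt "0 0 0 0 0.7 0 -1" --pt "0 0 0 0 1.4 0 -1" --pt "0 0 0 0 2 0 -1" --pt "0 0 0 0 2.5 0 -1" --pt "0 0 0 0 2.5 0 -1"

```text
time_s: 15.35
position: [0.4885, -0.1882, 0.0783]
tool_rot: [[0.226, -0.974, 0.006], [-0.974, -0.226, -0.001], [0.002, -0.006, -1.0]]
ft_force: [7.9, 5.5, 2.5]
grip_width: 0.0097
gripper_force: 78.4
```

```bash
python3 mk.py w9.png; python3 - <<'E'
import cv2
a=cv2.imread("pics/w9.png");cv2.imwrite("pics/w9c.png",cv2.resize(a[60:300,150:450],None,fx=2.4,fy=2.4,interpolation=cv2.INTER_CUBIC))
E
```

```text
15.35 [ 0.4885 -0.1882  0.0783] [7.9 5.5 2.5] 0.009696476659419175
pointer 0.62 [193.8 137.1] [ 0.538  -0.2334  0.038 ] rig-ish 0.4735 -0.346
mark_blade 0.83 [219.7 123.2] [ 0.5248 -0.2446  0.038 ] rig-ish 0.4582 -0.354
pull_bar 0.63 [255.3 274.8] [ 0.4902 -0.187   0.095 ] rig-ish 0.4371 -0.2902
mark 0.82 [223.6, 122.2, 26.2, 28.1]
pointer 0.59 [166.1, 245.9, 225.5, 210.2]
```

View pics/w9c.png

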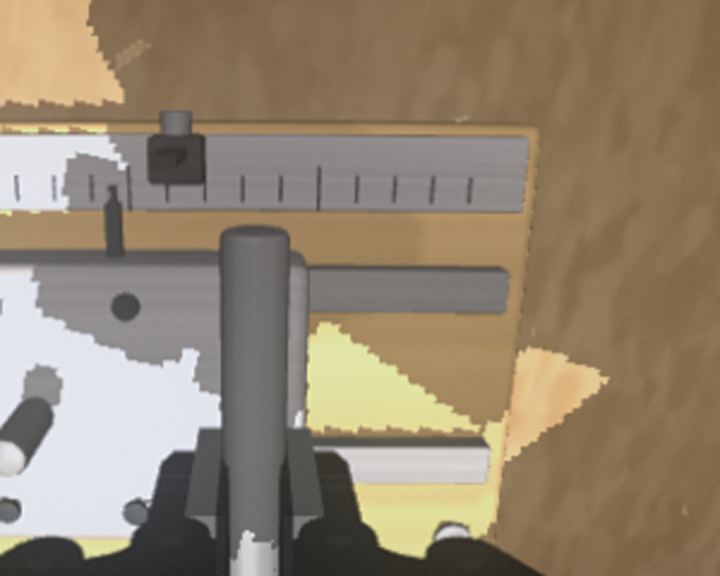

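The carriage follows the gripper. The pointer tip is at crop (113,188) and the mark saddle and blade at crop (172,155), with about 13.5 mm still to go. I'll pull 12 mm more and measure finely.

>>> move_arm --pt "0 0 0 0 0.4 0 -1" --pt "0 0 0 0 0.8 0 -1" --pt "0 0 0 0 1.1 0 -1" --pt "0 0 0 0 1.2 0 -1" --pt "0 0 0 0 1.2 0 -1"

```text
time_s: 16.15
position: [0.4773, -0.1908, 0.0783]
tool_rot: [[0.226, -0.974, 0.006], [-0.974, -0.226, -0.001], [0.002, -0.006, -1.0]]
ft_force: [9.2, 6.5, 3.4]
grip_width: 0.0096
gripper_force: 78.6
```

```bash
cat > mm.py <<'E'
from h import *
c,s=np.cos(.2217),np.sin(.2217);e=np.array([c,s,0])
o=env.observe();print(o["time_s"],o["position"].round(4),(e@o["position"]).round(4),o["ft_force"].round(1),o["grip_width"])
D={"pointer":[],"mark_blade":[],"pull_bar":[]};px={k:[] for k in D}
for i in range(10):
    p=env.get_image("wrist")
    for k in D:
        for a in env.tip_of(k,p)[:1]:
            if a["conf"]>.4: D[k].append(e@onz(p,a["pixel"],.095 if k=="pull_bar" else .038));px[k].append(a["pixel"])
for k in D: print(k,len(D[k]),np.median(D[k]).round(4),np.std(D[k]).round(4),np.median(px[k],0).round(1))
a=p["color"][90:165,165:235,::-1];b=cv2.resize(a,None,fx=8,fy=8,interpolation=cv2.INTER_CUBIC)
# overlay: blade axis (z .03..06) on the assumption that it is level with median network mark x
v=np.load("rig.npy")
n=np.array([-s,c,0]);ex=np.median(D["mark_blade"]);y0=n@np.array([v[0],v[1],0])-.063
for z in(.030,.038,.049,.060):
    u=(proj(p,ex*e+y0*n+np.array([0,0,z]))[0]-[165,90]+.5)*8;cv2.circle(b,tuple(int(q) for q in u),3,(0,0,255),-1)
for yy,col in((-.0555,(0,255,0)),):
    q=np.median(D["pull_bar"])+.035
    u=(proj(p,q*e+(y0+.063+yy)*n+np.array([0,0,.038]))[0]-[165,90]+.5)*8;cv2.circle(b,tuple(int(t) for t in u),3,col,-1)
cv2.imwrite("pics/m1.png",b)
E
python3 mm.py
```

```text
16.15 [ 0.4773 -0.1908  0.0783] 0.4236 [9.2 6.5 3.4] 0.009569078781749243
pointer 9 0.4609 0.0011 [195.9 138.2]
mark_blade 10 0.4583 0.0006 [199.8 124.2]
pull_bar 8 0.4258 0.0006 [255.  274.2]
```

View pics/m1.png

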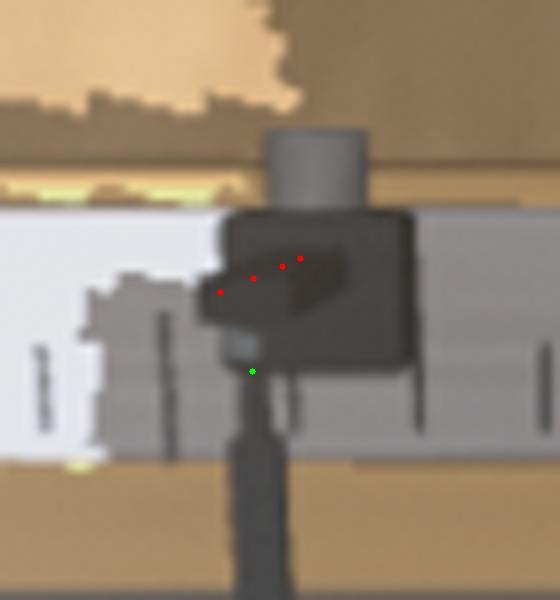

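The pointer tip is at crop (252,375). The blade's 38 mm point is at about (282,267), and the overlay dots lie along the blade. My pixel reading, the network and the bar geometry agree that 2.6 mm remains.

>>> move_arm --pt "0 0 0 0 0.14 0 -1" --pt "0 0 0 0 0.27 0 -1" --pt "0 0 0 0 0.27 0 -1" --pt "0 0 0 0 0.27 0 -1" --pt "0 0 0 0 0.27 0 -1"

```text
time_s: 18.65
position: [0.4748, -0.1914, 0.0783]
tool_rot: [[0.226, -0.974, 0.006], [-0.974, -0.226, -0.001], [0.002, -0.006, -1.0]]
ft_force: [9.7, 5.8, 3.2]
grip_width: 0.0095
gripper_force: 78.6
```

```bash
python3 mm.py
```

```text
18.65 [ 0.4748 -0.1914  0.0783] 0.4211 [9.7 5.8 3.2] 0.009505615347659112
pointer 10 0.4585 0.001 [195.6 137.9]
mark_blade 10 0.4576 0.0005 [196.4 123.7]
pull_bar 10 0.4233 0.0009 [254.6 274.4]
```

>>> move_arm --pt "0 0 0 0 0.05 0 -1" --pt "0 0 0 0 0.05 0 -1" --pt "0 0 0 0 0.05 0 -1" --pt "0 0 0 0 0.05 0 -1"

```text
time_s: 21.05
position: [0.4743, -0.1915, 0.0783]
tool_rot: [[0.226, -0.974, 0.006], [-0.974, -0.226, -0.001], [0.002, -0.006, -1.0]]
ft_force: [9.9, 6.2, 3.1]
grip_width: 0.0092
gripper_force: 78.6
```

```bash
python3 mm.py; python3 - <<'E'
from h import *
p=env.get_image("scene")
for k in("link","tray"): print(k,[(round(a["conf"],2),onz(p,a["pixel"],.005).round(3)) for a in env.tip_of(k,p)[:1]])
print(env.close_job())
E
```

```text
21.05 [ 0.4743 -0.1915  0.0783] 0.4206 [9.9 6.2 3.1] 0.009217256357048184
pointer 10 0.4575 0.0007 [196.2 137.8]
mark_blade 10 0.4571 0.0011 [196.4 124. ]
pull_bar 10 0.4231 0.0183 [253.9 274.2]
link [(0.49, array([0.589, 0.227, 0.005]))]
tray []
the job is handed in; nothing more can be done
None
```

The job is handed in: the link lies flat in the grey tray, and the gripper is holding the carriage against its spring with the pointer within about 0.5 mm of the mark by camera measurement.

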